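Load two rings on a plating spindle

TASK

Load the plating spindle: push the wide aluminium ring down the post until it sits flat on the black foot, then push the narrow aluminium ring down until it sits flat on top of the wide one. The post's spring leaves grip the rings, so each has to be pressed fully home. Do not knock over or shove aside the glass beaker, the white bottle or the amber jar, and let go of everything when done.

Things in the scene. Friction and masses are not known exactly. Their poses are not given: they have to be found in the camera images.
- spindle: Fixed stand: black disc foot (diameter 90, 15 high) with an upright steel post on its axis, diameter 16, straight up to 70 mm above the bench, then a cone to diameter 6 at 81 mm. Copper spring leaves bow out of the post to diameter 22.4: a lower tier 15 to 36 mm and an upper tier 33 to 55 mm above the bench. Origin: centre of the foot's underside, on the bench; z up along the post.
- leaf_top (a point): Point on the post's axis 46 mm above the bench, near the top of the spring leaves. A ring let go on the post stops with its underside about here and has to be pushed down from here, with 2 to 16 N, most of it where the lower leaves begin; at home the push stops dead, best evenly on both sides of the post.
- collar: The wide ring, plain aluminium: outer diameter 62, bore 20, height 18, about 130 g, loose, lying flat. Origin at its centre (9 mm above its underside), z along the bore, either face may be up. Goes on first: home with its underside on the foot, origin 24 mm above the spindle's origin.
- bush: The narrow ring, plain aluminium: outer diameter 46, bore 20, height 16, about 60 g, loose, lying flat. Origin at its centre (8 mm above its underside), z along the bore, either face may be up. Goes on second: home on top of the wide ring, origin 41 mm above the spindle's origin.
- beaker: Open glass beaker, diameter 74, 95 high, standing between the robot and the spindle; leave it standing. Origin: centre of its underside.
- bottle: White plastic bottle, diameter 56, 120 high, standing beyond the spindle; leave it standing. Origin: centre of its underside.
- jar: Amber glass jar with a black lid, diameter 64, 60 high, standing far left; leave it standing. Origin: centre of its underside.
Things that resemble listed ones, but are neither listed nor needed, are in the scene too. What is shaped like the collar but turquoise is not meant.

How it is judged:
At the end, for the whole second after the job is handed in: Both rings are on the post and at rest: the wide ring flat on the foot (height within 3 mm of home), the narrow ring flat on top of it (height within 3 mm of home), each within 5 mm of the post's axis and level within 0.1 rad (z of collar in the frame of spindle between 0.021 and 0.027 m and horizontal distance between each of collar, bush and spindle below 0.005 m and angle between the z axis of each of collar, bush and the z axis of spindle, either way round below 0.1 rad and linear speed of each of collar, bush below 0.02 m/s and z of bush in the frame of spindle between 0.038 and 0.044 m); the robot touches nothing.
It fails at once if the glass beaker is knocked over (tilted over 0.5 rad) or shoved more than 6 cm (angle between beaker's own z axis and vertical above 0.5 rad or distance of beaker from where it was at the start of the episode above 0.06 m).
It fails at once if the white bottle is knocked over (tilted over 0.5 rad) or shoved more than 6 cm (angle between bottle's own z axis and vertical above 0.5 rad or distance of bottle from where it was at the start of the episode above 0.06 m).
It fails at once if the amber jar is knocked over (tilted over 0.5 rad) or shoved more than 6 cm (angle between jar's own z axis and vertical above 0.5 rad or distance of jar from where it was at the start of the episode above 0.06 m).
It also fails if it takes over 67 s, if anything falls off the work surface, if the arm or the gripper's body presses on something with over 40 N, if the wrist force passes 120 N, or if a joint passes its speed limit or range.

ROBOT

A 6-joint arm with a two-finger parallel gripper is mounted at the origin on the work surface. World frame = base frame: x ahead of the robot, y to its left, z up, the work surface at z = 0. Lengths are in m, angles in rad, forces in N, time in s.
With the tool pointing down it reaches from about 0.375 to 0.9 m from the base axis. Payload 3.1 kg.
Tool frame: the origin (TCP) lies on the centre line of the jaws, within the pads' length; the fingertips stand 19 mm ahead of it and the grasp point (between the pads) is the TCP; z points along the fingers, y is the direction in which the jaws open and shut (so a half turn about z gives the same grasp; the last joint's range is limited). The gripper opens to 85 mm and grips with 20 to 120 N. Pads are 22 mm wide; open, the fingers measure 114 mm over their backs; the gripper's body (76 mm by 85 mm) begins 54 mm behind the grasp point. The pads swing forward as they close: fully open they stand 13 mm farther back than shut.
Start: joints at [0.923, 0.527, 1.433, -0, 1.181, -0.178], TCP at [0.282, 0.558, 0.25] pointing down, gripper open.
Joint ranges: [-3.08, 3.08], [-0.75, 2.2], [0.22, 2.44], [-1.43, 4.57], [0, 2.65], [-2.85, 2.85]. Speed limits (rad/s): [2.79, 2.79, 3.14, 3.14, 3.14, 3.14].

INTERFACE

Orientations are given as a unit quaternion [x, y, z, w].
In Python, from station import manip, imaging, workorder gives the robot as it stands.
- The arm moves only by the shell command python3 -m creep 'ROWS' [FORCE]. ROWS is a JSON object of lists of equal length, an entry for each row: "claw": the finger opening in cm, from 0 to 8.54; "dp": the shift along the tool's x, y, z in cm, a list of three; "roll": the turn about the tool's z in rad. In form: {"claw": [claw, ...], "dp": [[dx, dy, dz], ...], "roll": [roll, ...]}. A call has 1 to 12 rows; each row is the pose to reach, as a shift and turn from the pose commanded when the call began, along the tool's axes at that moment; what a row does not reach only later rows make up. A row lasts 1/10 s, in which the tool goes at most 50 mm and 8.59 degrees, less where a joint would pass 70% of its speed; a pose out of reach is approached as far as the arm can. A call with a gripper value outside its range is refused whole. The fingers move at their own pace and stop on an object; FORCE is the grip in N (left out, the last holds). Time passes only in rows, so rows that repeat a pose let the fingers close. It gives the time, the measured TCP pose, the force and the opening at its end, in the units of the state.
- manip.sense(): the state, without advancing time (a new reading comes with each control period).
- imaging.snapshot(name): name is "side" or "top"; returns a dict with "image" (384x512x3 uint8, red, green, blue), "z_map" (384x512 float32, m along the optical axis (not along the pixel's ray), 0 where there is no reading), "vfov" (degrees; the focal length in pixels is half the picture's height over the tangent of half this angle, whatever the lens; pixels are square), "cx", "cy" (the principal point, pixels), "R" (3x3) and "t" (3): a world point X has camera coordinates R X + t. Camera axes: x right, y down, z forward; pixel columns grow to the right and rows downward; lengths in m; the calibration is good to about 2 mm. A picture is of the moment at which its call begins.
- workorder.sign_off(): hands the job in, once; it reports no verdict.
The state is a dict: "t": time; "q": joint angles; "qd": joint speeds; "tau": joint torques, N m; "tcp_pos": TCP position; "tool_rot": TCP orientation; "force": force on the tool from outside, world axes, zero at the start; "ft_torque": the same for the moment, N m; "finger_gap": opening from 0.0 (shut) to 1.0 (fully open).
Only numpy, scipy, OpenCV 4.12 (cv2) and the standard library are available. Lean on these libraries where they do the work, as an engineer would, in place of code of your own. Each camera call takes 0.05 s, during which the arm holds its last target.

## Working session

There is one attempt and no reset: what is moved stays moved. The work goes in short steps, Python scripts to look and compute and a shell command to move; the robot and the scene stay as the last step left them, time stands still between calls to the robot, and variables do not carry over. Pictures are saved under pics/ and viewed, and the job is handed in when it is done.

```bash
ls; mkdir -p pics
python3 - <<'E'
from station import manip, imaging
import cv2,numpy as np
s=manip.sense();print(s)
for n in("top","side"):
    d=imaging.snapshot(n)
    np.savez(f"pics/{n}0.npz",**d)
    cv2.imwrite(f"pics/{n}0.png",cv2.resize(d["image"][:,:,::-1],(800,600)))
    print(n,d["vfov"],d["cx"],d["cy"],d["R"],d["t"])
E
```

```text
pics
{'t': 0.0, 'q': array([ 9.23500639e-01,  5.28487840e-01,  1.43391960e+00,  1.37727327e-05,
        1.18138636e+00, -1.78539382e-01]), 'qd': array([ 0.00071191,  0.00254148, -0.00056906,  0.00139064, -0.0016604 ,
        0.00133741]), 'tau': array([-1.41131910e-03, -4.42364001e+01, -1.78018391e+01, -2.90959870e-04,
        8.34396196e-03,  2.47252373e-06]), 'tcp_pos': array([0.28193602, 0.5570338 , 0.24931475]), 'tool_rot': array([ 2.32240594e-01,  9.72657748e-01, -1.00551513e-03, -4.47472724e-04]), 'force': array([ 0.21521304,  0.17380484, -0.02728131]), 'ft_torque': array([0.06531474, 0.03696392, 0.00248117]), 'finger_gap': 0.9981196544192651}
top 50.07230003323652 250.42534056642785 195.0085511297297 [[ 4.57901026e-03 -9.99989505e-01  1.49829410e-04]
 [-9.96763658e-01 -4.57626398e-03 -8.02575128e-02]
 [ 8.02573562e-02  2.18155464e-04 -9.96774152e-01]] [-0.01319802  0.56602502  1.09336341]
side 52.13753726918089 251.74534618092875 193.60682609763748 [[-0.99714185 -0.07394557 -0.01549786]
 [-0.03871055  0.67619647 -0.73570363]
 [ 0.06488162 -0.73300095 -0.67712627]] [0.57693502 0.05926633 0.95463178]
```

View pics/top0.png

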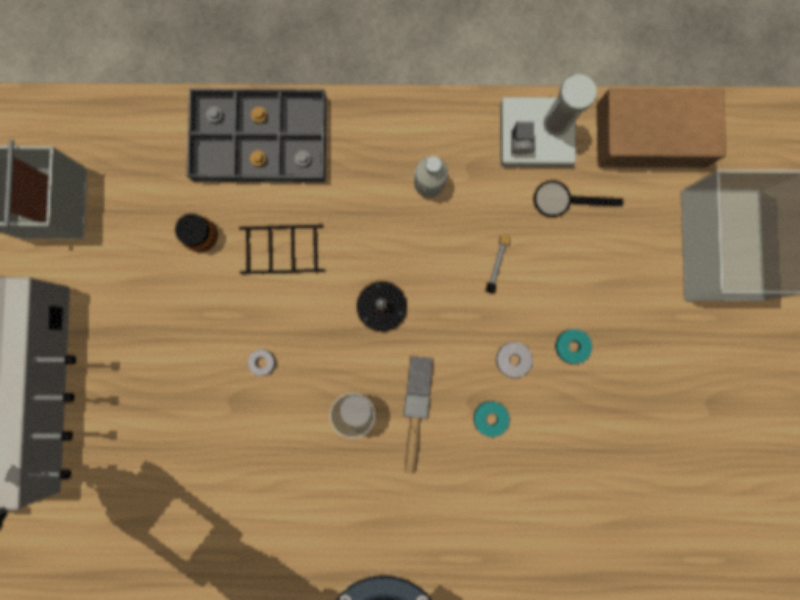

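View pics/side0.png

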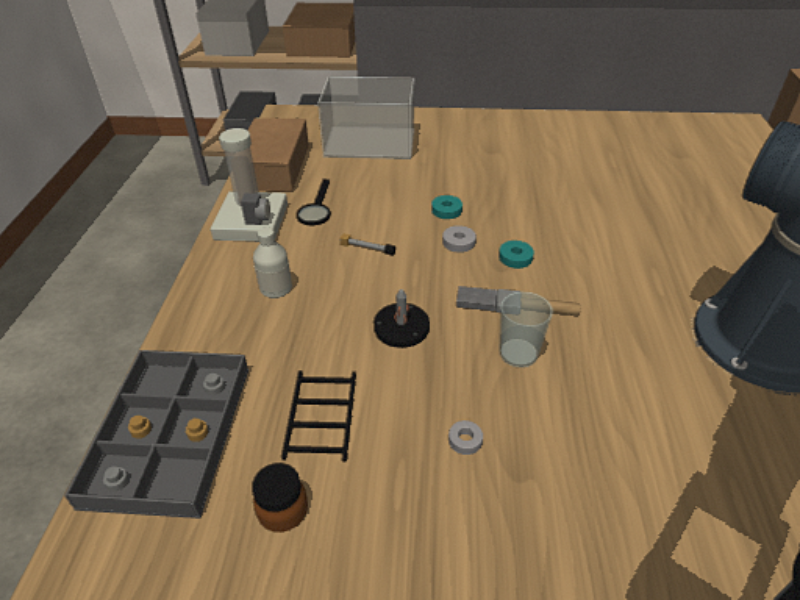

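Candidates in the top view (800x600 pixels):
- **Collar:** silver ring at (514,360). The turquoise rings at (574,347) and (491,419) are lookalikes and excluded by colour.
- **Bush:** small silver ring at (262,363). The tray studs at (214,115) and (303,158) are not rings.
- **Spindle:** black disc at (382,306).

Next I'll measure these and check a close crop.

```bash
cat > h.py <<'E'
import numpy as np,cv2
from scipy.spatial.transform import Rotation as Ro
def ld(n): return dict(np.load(f"pics/{n}.npz"))
def ray(d,u,v,z):
    f=192/np.tan(np.radians(float(d["vfov"]))/2)
    r=d["R"].T@np.array([(u-d["cx"])/f,(v-d["cy"])/f,1]);c=-d["R"].T@d["t"]
    return c+r*(z-c[2])/r[2]
def proj(d,X):
    f=192/np.tan(np.radians(float(d["vfov"]))/2);c=d["R"]@np.array(X)+d["t"];return c[:2]/c[2]*f+[d["cx"],d["cy"]]
def world(d):
    f=192/np.tan(np.radians(float(d["vfov"]))/2)
    v,u=np.mgrid[:384,:512];z=d["z_map"]
    P=np.stack([(u-d["cx"])/f*z,(v-d["cy"])/f*z,z],-1)-d["t"]
    return P@d["R"]
def blob(d,mask,box,z):
    m=np.zeros_like(mask);x0,y0,x1,y1=box;m[y0:y1,x0:x1]=mask[y0:y1,x0:x1]
    cs,_=cv2.findContours(m.astype(np.uint8),cv2.RETR_EXTERNAL,cv2.CHAIN_APPROX_NONE)
    c=max(cs,key=cv2.contourArea)
    pts=np.array([ray(d,p[0][0],p[0][1],z)[:2] for p in c])
    (cx,cy),r=cv2.minEnclosingCircle(pts.astype(np.float32))
    e=cv2.fitEllipse((pts*1000).astype(np.float32))
    return e[0][0]/1e3,e[0][1]/1e3,e[1]
E
python3 - <<'E'
from h import *
for n,boxes in(("top0",dict(collar=(312,212,346,246,.018),bush=(154,220,180,245,.016),foot=(224,176,264,216,.015))),("side0",dict(collar=(280,142,308,163,.018),bush=(284,266,312,292,.016),foot=(236,190,278,224,.015)))):
    d=ld(n);hsv=cv2.cvtColor(d["image"],cv2.COLOR_RGB2HSV)
    for k,b in boxes.items():
        m=(hsv[...,1]<60)&(hsv[...,2]>90) if k!="foot" else hsv[...,2]<60
        print(n,k,np.round(blob(d,m,b[:4],b[4])[:2],4),blob(d,m,b[:4],b[4])[2])
    W=world(d)
    for k,b in boxes.items():
        P=W[b[1]:b[3],b[0]:b[2]].reshape(-1,3); print(k,"zmax",P[:,2].max(), P[P[:,2].argmax()])
d=ld("top0")
c=[cv2.resize(ld(n)["image"][y0:y1,x0:x1,::-1],(400,300),interpolation=cv2.INTER_CUBIC) for n,x0,y0,x1,y1 in(("top0",300,205,380,265),("top0",130,205,210,265),("top0",204,166,284,226),("side0",230,160,370,265))]
cv2.imwrite("pics/crop.png",np.vstack([np.hstack(c[:2]),np.hstack(c[2:])]))
E
```

```text
top0 collar [ 0.4728 -0.2233] (58.933380126953125, 59.9123649597168)
top0 bush [0.4662 0.2156] (42.27943801879883, 44.42346954345703)
top0 foot [0.5645 0.0068] (81.77880096435547, 83.26475524902344)
collar zmax 1.1352661202806777 [ 0.47650315 -0.01084613  1.13526612]
bush zmax 1.1352661202806777 [ 0.47650315 -0.01084613  1.13526612]
foot zmax 1.1352661202806777 [ 0.47650315 -0.01084613  1.13526612]
side0 collar [ 0.4733 -0.2189] (57.904842376708984, 76.38024139404297)
side0 bush [0.4667 0.2182] (42.134033203125, 51.78374481201172)
side0 foot [0.565  0.0138] (87.45597076416016, 91.86894226074219)
collar zmax 0.6989499701389417 [0.51564223 0.70233211 0.69894997]
bush zmax 0.6989499701389417 [0.51564223 0.70233211 0.69894997]
foot zmax 0.6989499701389417 [0.51564223 0.70233211 0.69894997]
```

View pics/crop.png

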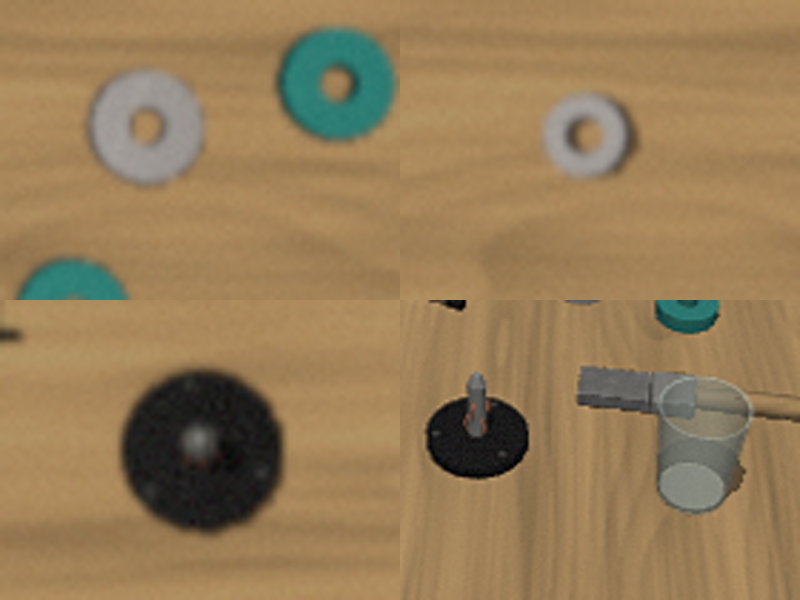

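The crop shows a silver collar at (147,127), with turquoise lookalikes clearly apart, the silver bush at (587,135), and the spindle's post tip at about (198,438). Next I'll refine the positions with the depth map and the tip.

```bash
cat >> h.py <<'E'
def rel(target,s,yaw=None):
    R=Ro.from_quat(s["tool_rot"]).as_matrix()
    d=R.T@(np.array(target)-s["tcp_pos"])*100
    out=[np.round(d,2)]
    if yaw is not None:
        y=R[:,1];cur=np.arctan2(y[1],y[0]);dl=-(yaw-cur);dl=(dl+np.pi/2)%np.pi-np.pi/2;out.append(round(dl,3))
    return out
E
python3 - <<'E'
from h import *
from station import manip
d=ld("top0");W=world(d)
for k,c,h,r in(("collar",(.473,-.223),.018,.04),("bush",(.466,.216),.016,.035),("foot",(.5645,.007),.015,.06),("beaker",(.385,.05),.09,.06)):
    m=(np.hypot(W[...,0]-c[0],W[...,1]-c[1])<r)&(W[...,2]>h/2)&(W[...,2]<.12)
    P=W[m];e=(P[:,:2].min(0)+P[:,:2].max(0))/2
    print(k,m.sum(),P.mean(0).round(4),"mid",e.round(4),P[:,2].max().round(4),np.median(P[:,2]).round(4),np.ptp(P[:,:2],0))
m=(np.hypot(W[...,0]-.5645,W[...,1]-.007)<.04)&(W[...,2]>.06);print("post",W[m].mean(0),m.sum())
print("tip top",ray(d,243.6,193.6,.081),"side",ray(ld("side0"),256.6,186.2,.081))
hsv=cv2.cvtColor(d["image"],cv2.COLOR_RGB2HSV)
for nm,b in(("T1",(350,205,385,240)),("T2",(298,252,332,284))):print(nm,blob(d,(hsv[...,0]>75)&(hsv[...,0]<100)&(hsv[...,1]>100),b,.018))
s=manip.sense();print(rel((.473,-.223,.15),s,np.radians(40)))
E
```

```text
collar 371 [ 0.4715 -0.2242  0.0158] mid [ 0.4724 -0.2246] 0.0234 0.0159 [0.05953917 0.06047757]
bush 186 [0.4646 0.2163 0.0138] mid [0.4649 0.2162] 0.0211 0.0138 [0.04353337 0.04409233]
foot 831 [0.5636 0.0073 0.0156] mid [0.5643 0.0071] 0.0817 0.0132 [0.08817269 0.08799791]
beaker 251 [0.3731 0.0576 0.0787] mid [0.3814 0.0524] 0.0967 0.0845 [0.07011959 0.07057756]
post [0.56329695 0.00735404 0.07265509] 32
tip top [0.56494583 0.00696748 0.081     ] side [0.56526745 0.00684509 0.081     ]
T1 (0.496546142578125, -0.32666586303710937, (54.90922164916992, 57.1993293762207))
T2 (0.37101885986328126, -0.182949951171875, (54.809696197509766, 56.61781311035156))
[array([-52.29, -60.94,  10.04]), np.float64(0.404)]
```

```bash
python3 -m creep '{"claw":[7.5,7.5,7.5,7.5,7.5,7.5,7.5,7.5,7.5,7.5,7.5,7.5],"dp":[[-3,-3.5,0],[-6,-7,0],[-9,-10.5,0],[-12,-14,0],[-15,-17.5,0],[-18,-21,0],[-21,-24.5,0],[-24,-28,0],[-27,-31.5,0],[-30,-35,0],[-33,-38.5,0],[-36,-42,0]],"roll":[0.03,0.07,0.1,0.14,0.17,0.2,0.24,0.27,0.3,0.34,0.37,0.4]}' 60
python3 -c "
from h import *
from station import manip
s=manip.sense();print(s['q'],rel((.4725,-.2238,.12),s,np.radians(40)))"
```

```text
t: 1.3
tcp_pos: [0.4137, 0.0184, 0.2503]
tool_rot: [0.422, 0.907, 0.0, -0.0]
force: [0.9, -0.4, -0.1]
finger_gap: 0.879
[-2.27014574e-01  2.43751202e-01  1.93286636e+00  1.83853959e-04
  9.65048502e-01 -9.27699070e-01] [array([-22.31, -11.12,  13.02]), np.float64(0.002)]
```

```bash
python3 -m creep '{"claw":[7.5,7.5,7.5,7.5,7.5,7.5,7.5,7.5],"dp":[[-4,-2,2.2],[-8,-4,4.4],[-12,-6,6.6],[-16,-8,8.7],[-20,-10,10.9],[-22.3,-11.1,13],[-22.3,-11.1,13],[-22.3,-11.1,13]],"roll":[0,0,0,0,0,0,0,0]}'
python3 - <<'E'
from h import *
from station import manip,imaging
s=manip.sense();print(s['q'],s["force"],s["tcp_pos"],rel((.4725,-.2238,.018),s,np.radians(40)))
for n in("top","side"):
    d=imaging.snapshot(n);np.savez(f"pics/{n}1.npz",**d)
    print(proj(d,(.4725,-.2238,.018)))
a=ld("top1")["image"][180:300,250:410,::-1];b=ld("side1")["image"][60:180,210:370,::-1]
cv2.imwrite("pics/v1.png",np.hstack([cv2.resize(a,(400,300)),cv2.resize(b,(400,300))]))
E
```

```text
t: 2.1
tcp_pos: [0.4721, -0.2214, 0.1195]
tool_rot: [0.421, 0.907, 0.0, -0.001]
force: [-0.4, -0.0, -0.1]
finger_gap: 0.88
[-6.53185782e-01  5.91873331e-01  1.80305938e+00  3.24843082e-04
  7.49773080e-01 -1.35406065e+00] [-0.39420899 -0.01513457 -0.1135029 ] [ 0.47210235 -0.22142407  0.11949235] [array([-0.24, -0.12, 10.15]), np.float64(0.003)]
[328.98611147 229.95070199]
[293.87027234 150.9489212 ]
```

View pics/v1.png

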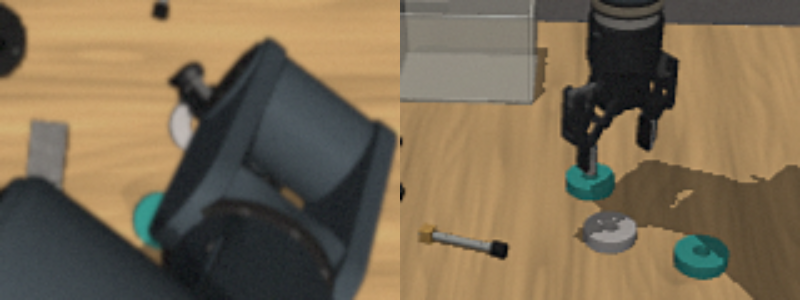

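The side view shows the gripper above the silver ring (610,232), and both turquoise rings are clear of the fingers. Descending.

```bash
python3 -m creep '{"claw":[7.5,7.5,7.5,7.5,7.5,7.5,7.5],"dp":[[-0.2,-0.1,3],[-0.2,-0.1,5],[-0.2,-0.1,7],[-0.2,-0.1,8.5],[-0.2,-0.1,9.7],[-0.2,-0.1,9.7],[-0.2,-0.1,9.7]],"roll":[0,0,0,0,0,0,0]}'
python3 - <<'E'
from h import *
from station import manip,imaging
s=manip.sense();print(s["force"],s["tcp_pos"])
for n in("top","side"):
    d=imaging.snapshot(n);np.savez(f"pics/{n}2.npz",**d)
a=ld("top2")["image"][180:300,250:410,::-1];b=ld("side2")["image"][100:190,240:360,::-1]
cv2.imwrite("pics/v2.png",np.hstack([cv2.resize(a,(400,300)),cv2.resize(b,(400,300))]))
E
```

```text
t: 2.9
tcp_pos: [0.4738, -0.2234, 0.024]
tool_rot: [0.42, 0.907, -0.0, 0.0]
force: [-0.1, -0.3, 0.6]
finger_gap: 0.875
[-0.14036854 -0.31686698  0.56464884] [ 0.47379426 -0.22344417  0.02395289]
```

View pics/v2.png

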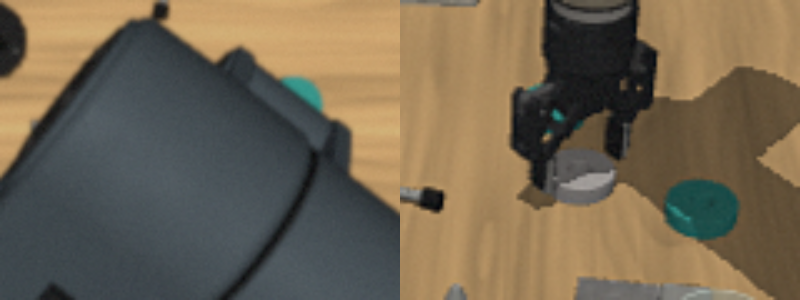

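Fingers straddle the collar at (585,175). Going 4 mm lower and closing.

```bash
python3 -m creep '{"claw":[7.5,6.8,6.4,6,5.5,5,5,5,5],"dp":[[0,0,0.5],[0,0,0.5],[0,0,0.5],[0,0,0.5],[0,0,0.5],[0,0,0.5],[0,0,0.5],[0,0,0.5],[0,0,0.5]],"roll":[0,0,0,0,0,0,0,0,0]}' 80
python3 - <<'E'
from h import *
from station import manip,imaging
s=manip.sense();print(s["force"],s["tcp_pos"])
d=imaging.snapshot("side");np.savez(f"pics/side3.npz",**d)
cv2.imwrite("pics/v3.png",cv2.resize(d["image"][100:190,240:360,::-1],(800,600),interpolation=cv2.INTER_CUBIC))
E
```

```text
t: 3.9
tcp_pos: [0.4734, -0.224, 0.0195]
tool_rot: [0.421, 0.907, -0.0, 0.0]
force: [-2.5, 0.8, 9.7]
finger_gap: 0.693
[-2.50854889  0.8120496   9.68252927] [ 0.47342884 -0.22403084  0.01951207]
```

View pics/v3.png

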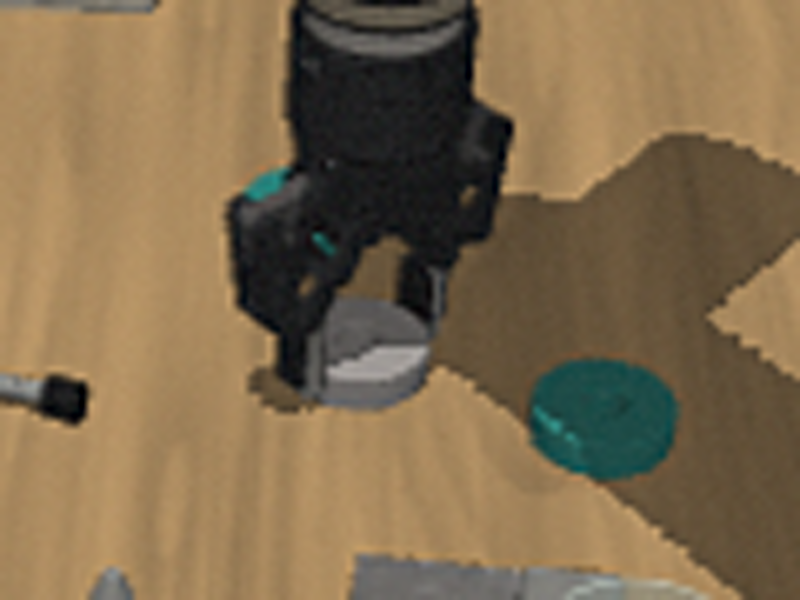

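```bash
python3 -m creep '{"claw":[5,5,5,5,5,5],"dp":[[0,0,-1],[0,0,-4],[0,0,-8],[0,0,-12.5],[0,0,-12.5],[0,0,-12.5]],"roll":[0,0,0,0,0,0]}'
python3 - <<'E'
from h import *
from station import manip,imaging
s=manip.sense();print(s["force"],s["tcp_pos"],s["finger_gap"],rel((.5647,.007,s["tcp_pos"][2]),s))
d=imaging.snapshot("side");np.savez(f"pics/side4.npz",**d)
cv2.imwrite("pics/v4.png",cv2.resize(d["image"][60:180,220:380,::-1],(800,600),interpolation=cv2.INTER_CUBIC))
E
```

```text
t: 4.55
tcp_pos: [0.4738, -0.2241, 0.1445]
tool_rot: [0.421, 0.907, -0.0, 0.001]
force: [-0.4, -0.8, -2.5]
finger_gap: 0.694
[-0.40020856 -0.82907931 -2.49941425] [ 0.47383943 -0.22413752  0.14453618] 0.6940592719606984 [array([ 1.178e+01,  2.186e+01, -2.000e-02])]
```

View pics/v4.png

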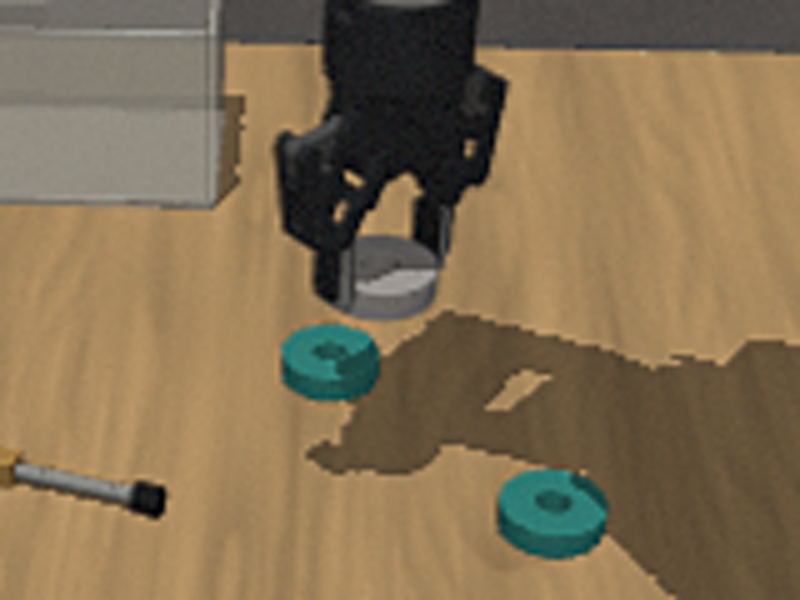

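Collar is held level at (385,280). Moving over the post.

```bash
python3 -m creep '{"claw":[5,5,5,5,5,5,5,5,5],"dp":[[2,3.6,0],[4,7.3,0],[6,10.9,0],[8,14.6,0],[10,18.5,0],[11.8,21.9,0],[11.8,21.9,0],[11.8,21.9,0],[11.8,21.9,0]],"roll":[0,0,0,0,0,0,0,0,0]}'
python3 - <<'E'
from h import *
from station import manip,imaging
s=manip.sense();print(s["force"],s["tcp_pos"],s["finger_gap"],rel((.5647,.007,s["tcp_pos"][2]),s))
for n in("top","side"):
    d=imaging.snapshot(n);np.savez(f"pics/{n}5.npz",**d)
    print(proj(d,s["tcp_pos"]),proj(d,(.5647,.007,.081)))
a=ld("top5")["image"][130:250,170:330,::-1];b=ld("side5")["image"][120:225,190:330,::-1]
cv2.imwrite("pics/v5.png",np.hstack([cv2.resize(a,(400,300)),cv2.resize(b,(400,300))]))
E
```

```text
t: 5.5
tcp_pos: [0.5632, 0.007, 0.1419]
tool_rot: [0.421, 0.907, -0.001, -0.002]
force: [-0.1, 0.7, -0.7]
finger_gap: 0.695
[-0.0805905   0.70651511 -0.74945645] [0.56324586 0.00698695 0.14189974] 0.6949274398598886 [array([-0.09,  0.11, -0.  ])]
[243.176081   192.19762061] [243.58680126 193.6951242 ]
[257.29432963 166.17377559] [256.83440426 186.25220447]
```

View pics/v5.png

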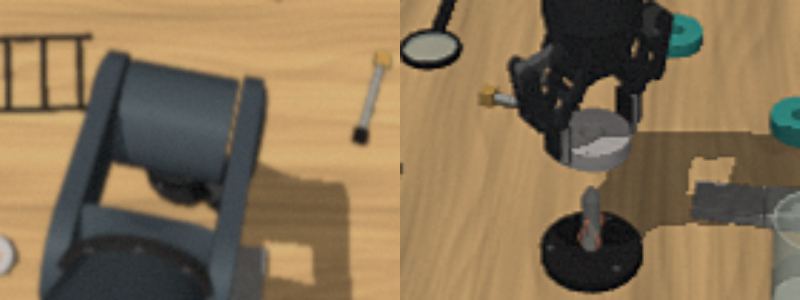

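The side view shows the collar at (592,140), right above the post tip at (592,190). Lowering over the cone.

```bash
python3 -m creep '{"claw":[5,5,5,5,5,5,5],"dp":[[-0.1,0.1,1.5],[-0.1,0.1,3],[-0.1,0.1,4],[-0.1,0.1,5],[-0.1,0.1,6],[-0.1,0.1,7],[-0.1,0.1,7]],"roll":[0,0,0,0,0,0,0]}' 100
python3 - <<'E'
from h import *
from station import manip,imaging
s=manip.sense();print(s["force"],s["ft_torque"],s["tcp_pos"],s["finger_gap"],rel((.5647,.007,s["tcp_pos"][2]),s))
d=imaging.snapshot("side");np.savez(f"pics/side6.npz",**d)
cv2.imwrite("pics/v6.png",cv2.resize(d["image"][120:225,190:330,::-1],(800,600),interpolation=cv2.INTER_CUBIC))
E
```

```text
t: 6.3
tcp_pos: [0.565, 0.0076, 0.0719]
tool_rot: [0.421, 0.907, -0.0, -0.001]
force: [-0.1, 0.1, -1.6]
finger_gap: 0.684
[-0.14350859  0.08563781 -1.62404641] [0.01390214 0.04478494 0.01180927] [0.56501288 0.00756625 0.0718897 ] 0.6839104278167466 [array([-0.02, -0.06,  0.  ])]
```

View pics/v6.png

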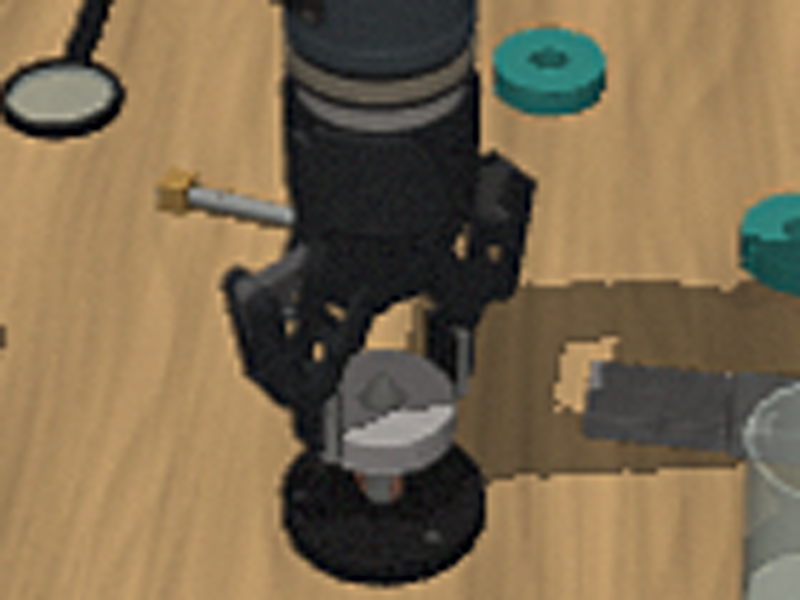

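The cone tip pokes through the bore at (382,388). Pressing down gradually.

```bash
python3 -m creep '{"claw":[5,5,5,5,5,5,5,5,5,5,5,5],"dp":[[0,0,0.3],[0,0,0.6],[0,0,0.9],[0,0,1.2],[0,0,1.5],[0,0,1.8],[0,0,2.1],[0,0,2.4],[0,0,2.7],[0,0,3],[0,0,3.2],[0,0,3.4]],"roll":[0,0,0,0,0,0,0,0,0,0,0,0]}' 110
python3 -c "
from station import manip
s=manip.sense();print(s['force'],s['ft_torque'],s['tcp_pos'],s['finger_gap'])"
```

```text
t: 7.55
tcp_pos: [0.566, 0.0075, 0.0404]
tool_rot: [0.421, 0.907, -0.0, 0.0]
force: [-2.1, 0.1, 6.5]
finger_gap: 0.678
[-2.06696151  0.138068    6.54905975] [-0.07867459  0.3193588   0.01313282] [0.5659789  0.0074742  0.04038009] 0.6776824972855284
```

```bash
python3 -m creep '{"claw":[5,5,5,5,5,5],"dp":[[0,0,0.2],[0,0,0.4],[0,0,0.6],[0,0,0.7],[0,0,0.8],[0,0,0.8]],"roll":[0,0,0,0,0,0]}'
python3 - <<'E'
from h import *
from station import manip,imaging
s=manip.sense();print(s["force"],s["ft_torque"],s["tcp_pos"],s["finger_gap"])
d=imaging.snapshot("side");np.savez(f"pics/side7.npz",**d)
cv2.imwrite("pics/v7.png",cv2.resize(d["image"][135:225,200:320,::-1],(800,600),interpolation=cv2.INTER_CUBIC))
E
```

```text
t: 8.15
tcp_pos: [0.5661, 0.0074, 0.0348]
tool_rot: [0.421, 0.907, -0.0, 0.001]
force: [-6.4, 0.1, 24.1]
finger_gap: 0.676
[-6.35494967  0.09828976 24.14331148] [-0.08542265  1.00956033 -0.01934865] [0.56607882 0.00738834 0.03478129] 0.6758404712376258
```

View pics/v7.png

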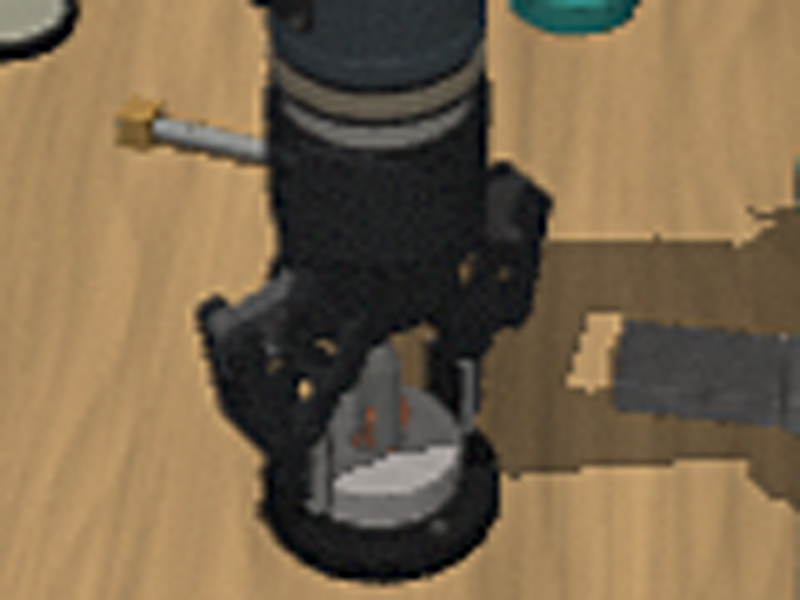

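The collar sits at the foot, and the force rose to 24 N at an estimated underside height of 15 mm. I'll press 1 mm more, then release and lift.

```bash
python3 -m creep '{"claw":[5,5,5,6.5,7,7.5,7.5,7.5,7.5,7.5,7.5,7.5],"dp":[[0,0,0.1],[0,0,0.1],[0,0,0],[0,0,-0.1],[0,0,-0.2],[0,0,-0.2],[0,0,-0.2],[0,0,-2],[0,0,-5],[0,0,-9],[0,0,-12],[0,0,-15]],"roll":[0,0,0,0,0,0,0,0,0,0,0,0]}'
python3 - <<'E'
from h import *
from station import manip
s=manip.sense();print(s["q"],s["force"],s["tcp_pos"],s["finger_gap"],rel((.4655,.216,.15),s,np.radians(40)))
E
```

```text
t: 9.4
tcp_pos: [0.5659, 0.0075, 0.1823]
tool_rot: [0.421, 0.907, -0.0, -0.0]
force: [0.7, -0.5, 0.3]
finger_gap: 0.876
[-1.84091469e-01  5.37539776e-01  1.64877037e+00 -3.22650642e-05
  9.55530944e-01 -8.86137588e-01] [ 0.71833123 -0.51728687  0.33873284] [0.56587725 0.00753422 0.18225592] 0.8761104494097534 [array([22.4 ,  5.8 ,  3.23]), np.float64(0.004)]
```

```bash
python3 -m creep '{"claw":[6,6,6,6,6,6,6,6,6],"dp":[[-0.5,1,0],[-4,-0.5,0],[-4,-0.5,0],[4,1,0],[9,2,0.5],[13.5,3.5,1.5],[18,4.7,2.5],[22.4,5.8,3.2],[22.4,5.8,3.2]],"roll":[0,0,0,0,0,0,0,0,0]}'
python3 - <<'E'
from h import *
from station import manip,imaging
s=manip.sense();print(s["force"],s["tcp_pos"],s["finger_gap"],rel((.4655,.216,.020),s))
for n in("top","side"):
    d=imaging.snapshot(n);np.savez(f"pics/{n}8.npz",**d)
a=ld("top8")["image"][150:240,190:310,::-1];b=ld("side8")["image"][160:295,200:380,::-1]
cv2.imwrite("pics/v8.png",np.hstack([cv2.resize(a,(400,300)),cv2.resize(b,(400,300))]))
d=ld("top8");W=world(d)
m=(np.hypot(W[...,0]-.5647,W[...,1]-.007)<.027)&(np.hypot(W[...,0]-.5647,W[...,1]-.007)>.016);print(np.percentile(W[m][:,2],[10,50,90]))
d=ld("side8");W=world(d)
m=(np.hypot(W[...,0]-.5647,W[...,1]-.007)<.027)&(np.hypot(W[...,0]-.5647,W[...,1]-.007)>.016);print(np.percentile(W[m][:,2],[10,50,90]))
E
```

```text
t: 10.3
tcp_pos: [0.4619, 0.2188, 0.1473]
tool_rot: [0.42, 0.908, -0.001, -0.002]
force: [-0.4, 0.1, -0.2]
finger_gap: 0.705
[-0.36988135  0.09419395 -0.1792602 ] [0.46187606 0.21878212 0.14733529] 0.7050003439369971 [array([-0.49,  0.15, 12.73])]
[0.0295091  0.03177211 0.03460794]
[0.0322807  0.03538896 0.0370567 ]
```

View pics/v8.png

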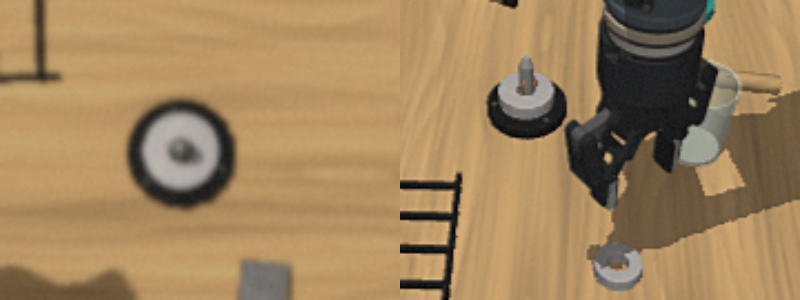

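The top view shows the collar centred on the foot at (181,153), and its top measures about 33 mm, so it is home. The side view shows the gripper near the bush at (618,267). Descending on the bush.

```bash
python3 -m creep '{"claw":[6,6,6,6,6,6,6,6,6],"dp":[[-0.3,0.1,0],[-0.3,0.1,3],[-0.3,0.1,6],[-0.3,0.1,9],[-0.3,0.1,11],[-0.3,0.1,12],[-0.3,0.1,12.6],[-0.3,0.1,12.6],[-0.3,0.1,12.6]],"roll":[0,0,0,0,0,0,0,0,0]}'
python3 - <<'E'
from h import *
from station import manip,imaging
s=manip.sense();print(s["force"],s["tcp_pos"],s["finger_gap"],rel((.4655,.216,.021),s))
d=imaging.snapshot("side");np.savez(f"pics/side9.npz",**d)
cv2.imwrite("pics/v9.png",cv2.resize(d["image"][210:300,240:360,::-1],(800,600),interpolation=cv2.INTER_CUBIC))
E
```

```text
t: 11.3
tcp_pos: [0.4691, 0.2142, 0.024]
tool_rot: [0.421, 0.907, 0.0, 0.001]
force: [-0.0, -0.1, -0.5]
finger_gap: 0.703
[-0.0380783  -0.10799498 -0.54973519] [0.46912967 0.21415246 0.02398465] 0.7030151003909869 [array([ 0.38, -0.16,  0.3 ])]
```

View pics/v9.png

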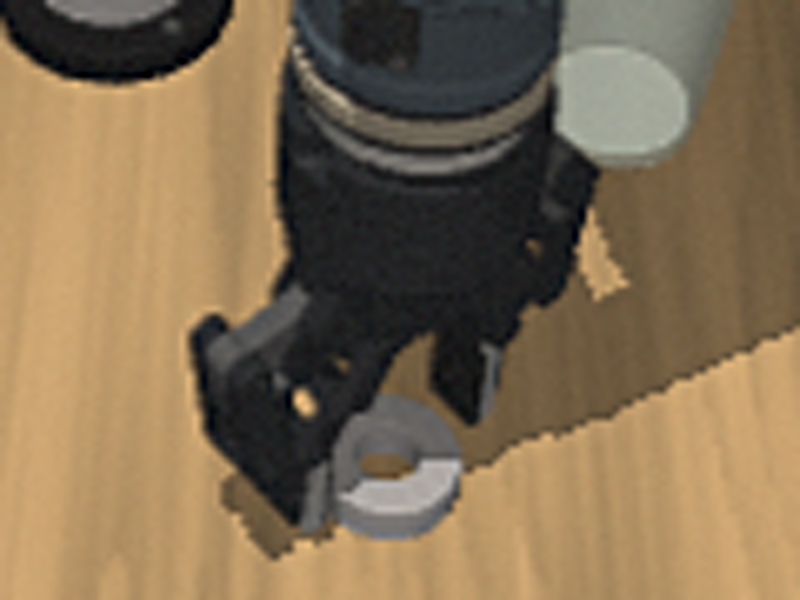

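Fingers are on either side of the bush (395,465). I'll correct the offset by 4 mm and close.

```bash
python3 -m creep '{"claw":[6,6,6,5.5,5,4.5,4,3.5,3.5,3.5],"dp":[[0.4,-0.1,0],[0.4,-0.1,0.3],[0.4,-0.1,0.3],[0.4,-0.1,0.3],[0.4,-0.1,0.3],[0.4,-0.1,0.3],[0.4,-0.1,0.3],[0.4,-0.1,0.3],[0.4,-0.1,0.3],[0.4,-0.1,0.3]],"roll":[0,0,0,0,0,0,0,0,0,0]}' 80
python3 - <<'E'
from h import *
from station import manip,imaging
s=manip.sense();print(s["force"],s["tcp_pos"],s["finger_gap"])
d=imaging.snapshot("side");np.savez(f"pics/side10.npz",**d)
cv2.imwrite("pics/v10.png",cv2.resize(d["image"][210:300,240:360,::-1],(800,600),interpolation=cv2.INTER_CUBIC))
E
```

```text
t: 12.35
tcp_pos: [0.4651, 0.2168, 0.0212]
tool_rot: [0.421, 0.907, 0.0, 0.0]
force: [-1.8, -0.1, 8.9]
finger_gap: 0.501
[-1.82694165 -0.14812223  8.93069707] [0.46510975 0.21682357 0.02115862] 0.5005001698692573
```

View pics/v10.png

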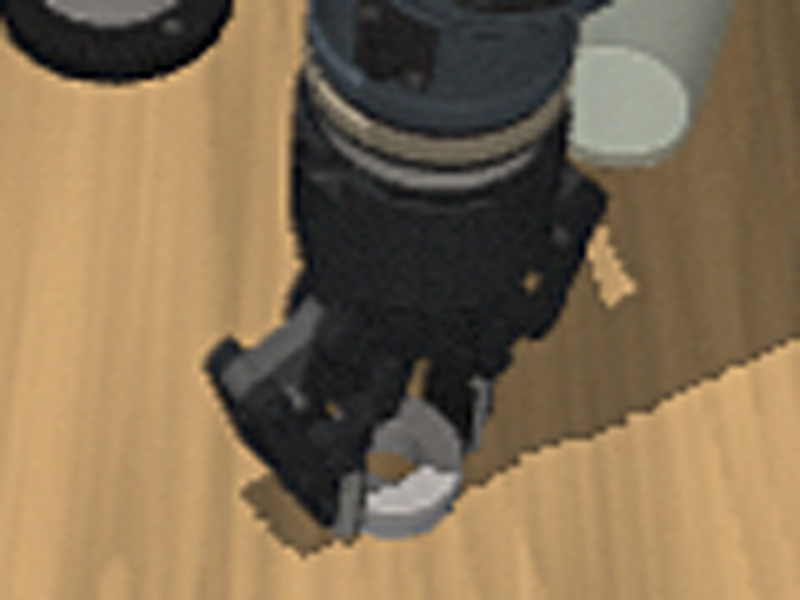

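Gripped, with the pads on opposite sides of the bush. Lifting and carrying it to the post.

```bash
python3 -m creep '{"claw":[3.5,3.5,3.5,3.5,3.5,3.5],"dp":[[0,0,-1],[0,0,-4],[0,0,-8],[0,0,-12.5],[0,0,-12.5],[0,0,-12.5]],"roll":[0,0,0,0,0,0]}' 100
python3 - <<'E'
from h import *
from station import manip
s=manip.sense();print(s["force"],s["tcp_pos"],s["finger_gap"],rel((.565,.007,.145),s))
E
```

```text
t: 13.0
tcp_pos: [0.4654, 0.2169, 0.1466]
tool_rot: [0.421, 0.907, 0.001, 0.001]
force: [-0.2, 0.6, -1.0]
finger_gap: 0.496
[-0.17965979  0.64323644 -0.9968489 ] [0.46541044 0.21686367 0.14664193] 0.4959758938930241 [array([-22.45,  -5.95,   0.18])]
```

```bash
python3 -m creep '{"claw":[3.5,3.5,3.5,3.5,3.5,3.5,3.5,3.5,3.5],"dp":[[-3.8,-1,0],[-7.6,-2,0],[-11.4,-3,0],[-15,-4,0],[-19,-5,0],[-22.4,-5.9,0],[-22.4,-5.9,0],[-22.4,-5.9,0],[-22.4,-5.9,0]],"roll":[0,0,0,0,0,0,0,0,0]}'
python3 - <<'E'
from h import *
from station import manip,imaging
s=manip.sense();print(s["force"],s["tcp_pos"],s["finger_gap"],rel((.565,.007,.145),s))
d=imaging.snapshot("side");np.savez(f"pics/side11.npz",**d)
cv2.imwrite("pics/v11.png",cv2.resize(d["image"][135:225,200:320,::-1],(800,600),interpolation=cv2.INTER_CUBIC))
E
```

```text
t: 13.9
tcp_pos: [0.5627, 0.0086, 0.144]
tool_rot: [0.421, 0.907, -0.0, -0.002]
force: [-0.0, -0.5, -1.0]
finger_gap: 0.491
[-0.00178026 -0.46719169 -1.04483298] [0.56272448 0.0086383  0.14397474] 0.49062800640863996 [array([-0.27,  0.07, -0.1 ])]
```

View pics/v11.png

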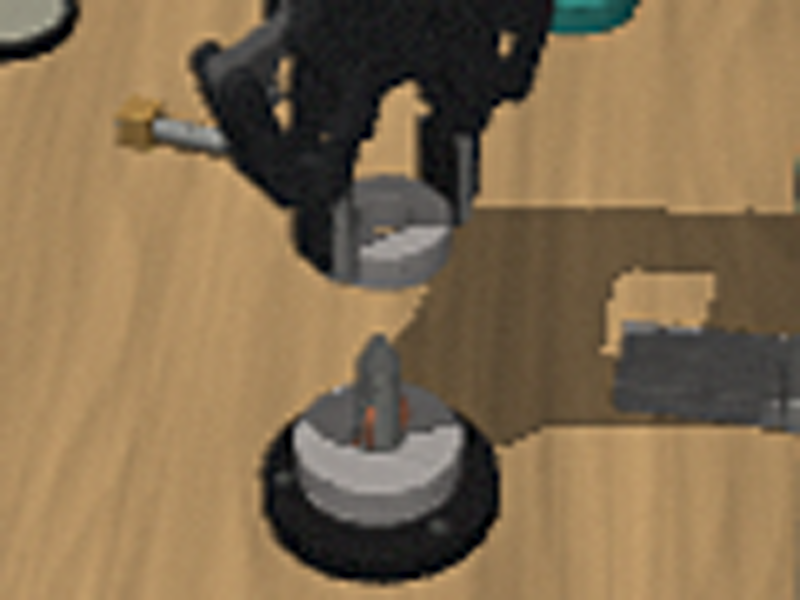

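The bush hangs level at (385,235), and the post tip is at (378,345). The collar is flat on the foot. I'll shift 2 mm and lower.

```bash
python3 -m creep '{"claw":[3.5,3.5,3.5,3.5,3.5,3.5,3.5,3.5],"dp":[[-0.2,0.1,1.5],[-0.2,0.1,3],[-0.2,0.1,4],[-0.2,0.1,5],[-0.2,0.1,6],[-0.2,0.1,6.5],[-0.2,0.1,7],[-0.2,0.1,7]],"roll":[0,0,0,0,0,0,0,0]}' 110
python3 - <<'E'
from h import *
from station import manip,imaging
s=manip.sense();print(s["force"],s["ft_torque"],s["tcp_pos"],s["finger_gap"],rel((.565,.007,.145),s))
d=imaging.snapshot("side");np.savez(f"pics/side12.npz",**d)
cv2.imwrite("pics/v12.png",cv2.resize(d["image"][135:225,200:320,::-1],(800,600),interpolation=cv2.INTER_CUBIC))
E
```

```text
t: 14.75
tcp_pos: [0.5663, 0.0067, 0.0748]
tool_rot: [0.421, 0.907, -0.0, -0.0]
force: [-0.4, -0.0, -1.3]
finger_gap: 0.486
[-0.44498175 -0.04818986 -1.30262592] [0.00889512 0.03151351 0.00769111] [0.56634732 0.00673183 0.07475466] 0.4861099669646901 [array([ 0.11, -0.09, -7.02])]
```

View pics/v12.png

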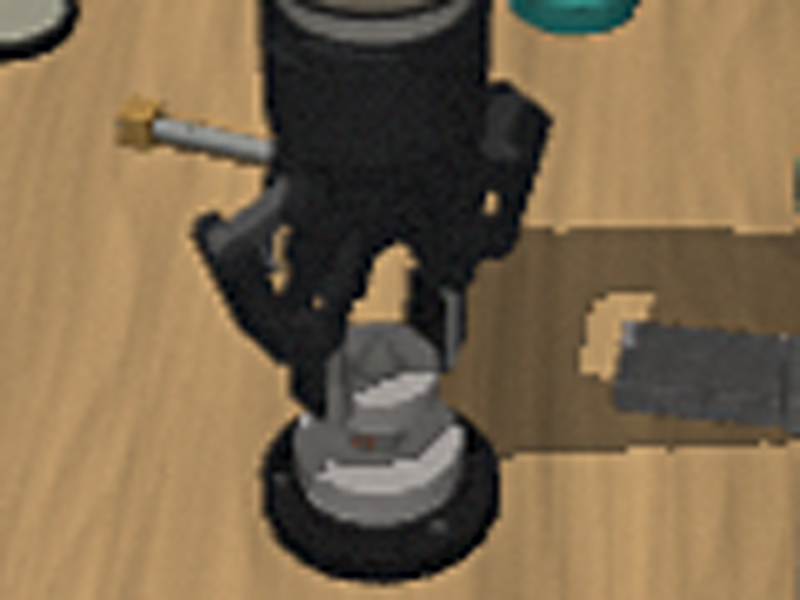

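The bush is threaded, with the tip showing at (390,345). Pressing it down.

```bash
python3 -m creep '{"claw":[3.5,3.5,3.5,3.5,3.5,3.5,3.5,3.5,3.5],"dp":[[0.1,-0.05,0.3],[0.1,-0.05,0.6],[0.1,-0.05,0.9],[0.1,-0.05,1.2],[0.1,-0.05,1.4],[0.1,-0.05,1.6],[0.1,-0.05,1.8],[0.1,-0.05,2],[0.1,-0.05,2]],"roll":[0,0,0,0,0,0,0,0,0]}' 110
python3 -c "
from station import manip
s=manip.sense();print(s['force'],s['ft_torque'],s['tcp_pos'],s['finger_gap'])"
```

```text
t: 15.7
tcp_pos: [0.5662, 0.0075, 0.0558]
tool_rot: [0.421, 0.907, 0.0, 0.001]
force: [0.3, 1.2, 2.1]
finger_gap: 0.488
[0.30240741 1.23314249 2.0712541 ] [ 0.32808625 -0.12071114 -0.00208043] [0.56620929 0.00745166 0.0557935 ] 0.4881629385999899
```

```bash
python3 -m creep '{"claw":[3.5,3.5,3.5,3.5],"dp":[[0,0,0.1],[0,0,0.2],[0,0,0.3],[0,0,0.3]],"roll":[0,0,0,0]}'
python3 - <<'E'
from h import *
from station import manip,imaging
s=manip.sense();print(s["force"],s["ft_torque"],s["tcp_pos"],s["finger_gap"])
d=imaging.snapshot("side");np.savez(f"pics/side13.npz",**d)
cv2.imwrite("pics/v13.png",cv2.resize(d["image"][135:225,200:320,::-1],(800,600),interpolation=cv2.INTER_CUBIC))
E
```

```text
t: 16.1
tcp_pos: [0.5661, 0.0074, 0.0544]
tool_rot: [0.421, 0.907, 0.0, 0.001]
force: [-2.2, 2.9, 15.1]
finger_gap: 0.489
[-2.20718561  2.90685504 15.07040093] [0.33639056 0.45644722 0.04340391] [0.56610158 0.00739264 0.05439899] 0.4889488968637506
```

View pics/v13.png

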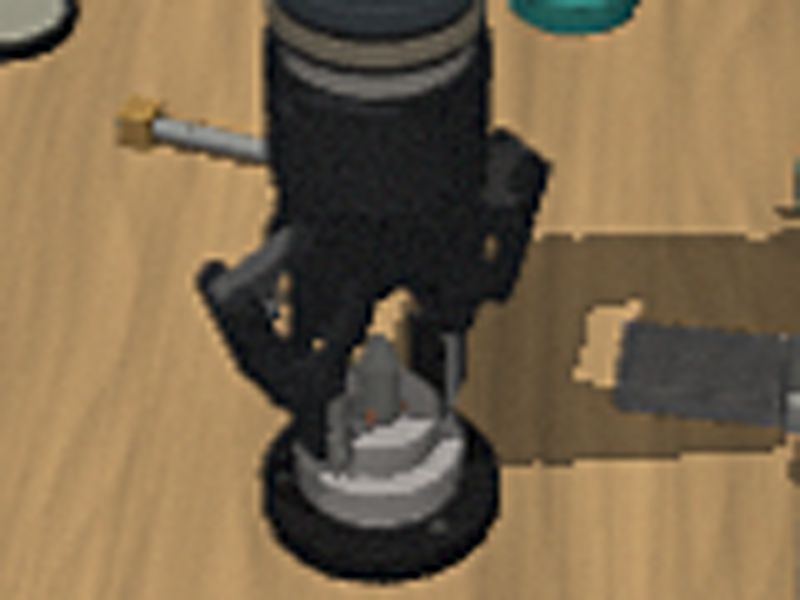

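The bush is close to home at (390,430), with force rising. I'll press 2 mm more to confirm the stop.

```bash
python3 -m creep '{"claw":[3.5,3.5,3.5,3.5],"dp":[[0,0,0.1],[0,0,0.2],[0,0,0.2],[0,0,0.2]],"roll":[0,0,0,0]}'
```

```text
t: 16.55
tcp_pos: [0.5661, 0.0074, 0.0543]
tool_rot: [0.421, 0.907, 0.0, 0.001]
force: [-5.1, 3.2, 28.1]
finger_gap: 0.486
```

Dead stop: 28 N with no further travel. Releasing, lifting and backing away.

```bash
python3 -m creep '{"claw":[3.5,3.5,4.8,5.4,6,6.5,6.5,6.5,6.5,6.5,6.5,6.5],"dp":[[0,0,-0.2],[0,0,-0.2],[0,0,-0.3],[0,0,-0.3],[0,0,-0.3],[0,0,-0.3],[0,0,-0.3],[0,0,-2],[0,0,-5],[0,0,-9],[0,0,-12],[0,0,-14]],"roll":[0,0,0,0,0,0,0,0,0,0,0,0]}'
python3 -m creep '{"claw":[6.5,6.5,6.5,6.5,6.5,6.5,6.5],"dp":[[3,4,0],[6,6,0],[10,8,0],[14,9,0],[18,9,0],[20,9,0],[20,9,0]],"roll":[0,0,0,0,0,0,0]}'
python3 - <<'E'
from h import *
from station import manip,imaging
s=manip.sense();print(s["force"],s["tcp_pos"],s["finger_gap"])
for n in("top","side"):
    d=imaging.snapshot(n);np.savez(f"pics/{n}14.npz",**d);W=world(d)
    r=np.hypot(W[...,0]-.5647,W[...,1]-.007)
    for k,a,b in(("bush",.013,.020),("collar",.0255,.029),("foot",.036,.042)):
        m=(r>a)&(r<b)&(W[...,2]<.1);P=W[m]
        A=np.c_[P[:,:2]-[.5647,.007],np.ones(len(P))];c=np.linalg.lstsq(A,P[:,2],rcond=None)[0]
        print(n,k,np.percentile(P[:,2],[10,50,90]).round(4),"tilt",c[:2].round(3))
a=ld("top14")["image"][150:240,190:310,::-1];b=ld("side14")["image"][150:240,200:320,::-1]
cv2.imwrite("pics/v14.png",np.hstack([cv2.resize(a,(400,300),interpolation=cv2.INTER_CUBIC),cv2.resize(b,(400,300),interpolation=cv2.INTER_CUBIC)]))
E
```

```text
t: 17.75
tcp_pos: [0.5664, 0.007, 0.1926]
tool_rot: [0.421, 0.907, 0.0, 0.001]
force: [-0.1, -1.2, 0.8]
finger_gap: 0.759
t: 18.45
tcp_pos: [0.5023, 0.22, 0.19]
tool_rot: [0.419, 0.908, -0.001, -0.001]
force: [0.6, -1.4, 0.3]
finger_gap: 0.763
[ 0.64484182 -1.4041508   0.27911881] [0.50231571 0.21998773 0.18995739] 0.7633889686909405
top bush [0.0452 0.0477 0.0505] tilt [0.012 0.018]
top collar [0.0293 0.0315 0.0333] tilt [0.005 0.008]
top foot [0.0101 0.0129 0.016 ] tilt [ 0.006 -0.008]
side bush [0.0538 0.0538 0.0538] tilt [-0.    -0.001]
side collar [0.0196 0.0342 0.0359] tilt [ 0.329 -0.309]
side foot [0.0147 0.0165 0.0181] tilt [ 0.014 -0.028]
```

View pics/v14.png

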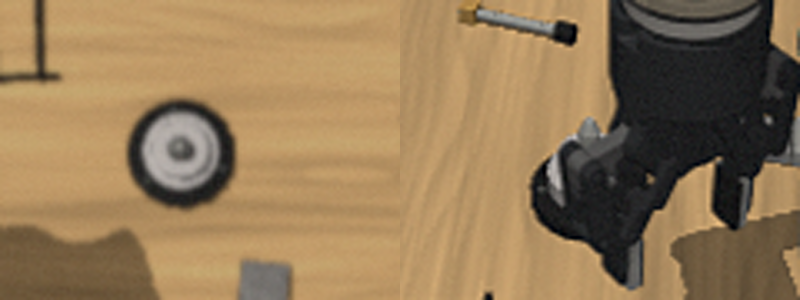

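The top view shows both rings concentric on the foot at (181,153). Bush top is 34.8 mm above the foot (34 expected) and collar top 18.6 mm (18 expected), both level. In the side view the gripper hides the spindle, so the side ring readings don't count. Handing in.

Run:
```python
from h import *
from station import workorder
d0,d1=ld("top0"),ld("top14")
for n,p in(("beaker",(.381,.052,.095)),("bottle",(.78,-.06,.1)),("jar",(.67,.30,.06))):
    u,v=proj(d0,p).astype(int);print(n,u,v,cv2.absdiff(d0["image"],d1["image"])[v-25:v+25,max(u-25,0):u+25].mean())
print(workorder.sign_off())
```

```text
beaker 225 266 26.0228
bottle 270 109 14.604133333333333
jar 133 154 12.875733333333333
the job is handed in; nothing more can be done
None
```

Run:
```python
from h import *
cv2.imwrite("pics/cmp.png",np.hstack([cv2.resize(ld(n)["image"][:,:,::-1],(400,300)) for n in("top0","top14")]))
```

```text
(no output)
```

View pics/cmp.png

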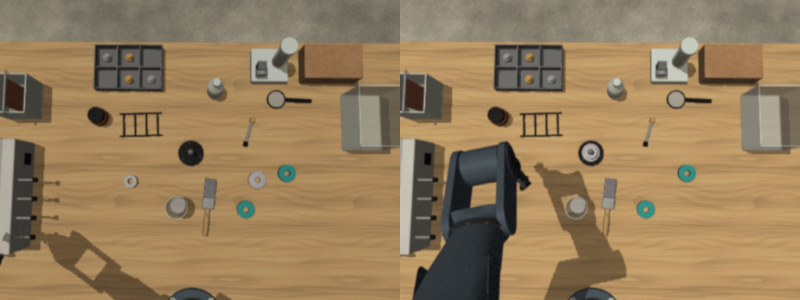

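Both rings are on the post and pressed home, and I handed the job in at about 18.5 s with the gripper open and clear of everything. I gripped each ring from above, threaded it over the cone and pushed until it stopped dead. The wide ring stopped at 24 N. The narrow ring stopped at 28 N with no further travel.

**Final top view:** the rings are concentric on the foot. The wide ring's top is 18.6 mm above the foot (18 expected), the narrow ring's top 34.8 mm (34 expected), and the fitted tilt is about 0.02 rad or less. The start and end pictures show the beaker, bottle and jar standing in the same places.

**Checks that failed or disagreed:**
- **Last side view:** the gripper hid the spindle, so the side ring readings meant nothing and I ignored them.
- **Picture difference around the three items:** it was not near zero (13 to 26 grey levels). I put this down to camera noise and the arm's shadow. The side-by-side picture that settled it was only viewed after the hand-in.

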